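# Level the steel setting shelf by its screw foot

## Robot

A 6-joint arm with a two-finger parallel gripper is mounted at the origin on the work surface. World frame = base frame: x ahead of the robot, y to its left, z up, the work surface at z = 0. Lengths are in m, angles in rad, forces in N, time in s.
With the tool pointing down it reaches from about 0.25 to 0.85 m from the base axis. Payload 12.5 kg.
Tool frame: the origin (TCP) lies at the very end of the fingers, on their centre line; the grasp point (between the pads) lies 19 mm behind it (env.grip_depth is the distance from the TCP to the grasp point, in m); z points along the fingers, y is the line along which they close (so a half turn about z gives the same grasp; the last joint's range is limited). The gripper opens to 93 mm and grips with 3 to 60 N. Pads are 15 mm wide; open, the fingers measure 128 mm over their backs; the gripper's body (75 mm by 188 mm) begins 65 mm behind the grasp point.
Start: joints at [1.246, 0.351, 1.652, -0, 1.139, -0.085], TCP at [0.131, 0.534, 0.219] pointing down, gripper open.
Joint ranges: [-2.75, 2.75], [-0.79, 2.1], [0.01, 2.65], [-1.57, 4.71], [0.07, 3.14], [-2.87, 2.87]. Speed limits (rad/s): [2.22, 2.22, 2.79, 3.14, 3.14, 3.14].

## Interface

Orientations are given as a 3x3 rotation matrix whose columns are the frame's x, y, z axes.
In Python, from plant import sense, imaging, env gives the robot as it stands.
- The arm moves only by the tool play_rows, never from a script. Its argument "rows" is a list of rows, each an object with "travel": the shift along the tool's x, y, z in mm, a list of three; "turn": the turn about the tool's z in rad; "grip": the gripper command: -1 is fully open, 1 is shut, values between are in proportion. A call has 1 to 10 rows; each row shifts and turns the commanded pose from where the row before left it, along the tool's axes as they then stand; what a row does not reach is not made up. A row lasts 1/8 s, in which the tool goes at most 62.5 mm and 10.7 degrees, less where a joint would pass 70% of its speed; a pose out of reach is approached as far as the arm can. A call with a gripper value outside its range is refused whole. The fingers move at their own pace and stop on an object; "force" is the grip in N (left out, the last holds). Time passes only in rows, so rows that do not move let the fingers close. It gives the time, the measured TCP pose, the force, the opening and the grip force at its end, in the units of the state.
- sense(): the state, without advancing time (a new reading comes with each control period).
- imaging.capture(name): name is "side" or "top" or "wrist"; returns the picture (384x512x3 uint8, red, green, blue); there is no depth.
- imaging.get_calibration(name): a dict with "fx", "fy", "cx", "cy" (pixels), "R" (3x3) and "t" (3): a world point X has camera coordinates R X + t; the wrist camera has in their place "tool_from_camera" (4x4, takes a point from camera to tool coordinates, whose origin is the TCP and whose axes are the flange's). Camera axes: x right, y down, z forward; pixel columns grow to the right and rows downward; lengths in m; the calibration is good to about 2 mm. A picture is of the moment at which its call begins: read the wrist's pose just before it. get_calibration takes no time and is no camera call.
- env.sign_off(): hands the job in; it is judged then, once.
The state is a dict: "clock": time; "joints": joint angles; "joint_velocities": joint speeds; "joint_torque": joint torques, N m; "eef_pos": TCP position; "tcp_rot": TCP orientation; "ft_force": force on the tool from outside, world axes, zero at the start; "moment": the same for the moment, N m; "opening": opening from 0.0 (shut) to 1.0 (fully open); "finger_force": force on a finger pad.
Only numpy, scipy, OpenCV 4.12 (cv2) and the standard library are available. Lean on these libraries where they do the work, as an engineer would, in place of code of your own. Each camera call takes 0.05 s, during which the arm holds its last target. There are 200 camera calls.

## Task

The low steel shelf sags at its screw foot and must be level before sweets are set on it. Stand the spirit level lengthwise on the shelf, clear of the knob, and let go of it, then turn the knob of the screw foot until the bubble stays centred between the two lines. Finish with the gripper pressing the level firmly but not hard (about 10 N) down on the shelf, the bubble still between its lines, and keep pressing: do not lift off at the end, and leave everything else where it is.

Things in the scene. Friction and masses are not known exactly. Their poses are not given: they have to be found in the camera images.
- level_center (a point): Centre (half-way up) of the spirit level: an aluminium bar 160 long (its x), 24 wide (y), 42 high (z), black end caps, 0.2 kg, standing on the worktop at the left. Solid sides to grip. Its glass vial, 56 long, is set in the middle of the top edge between cheeks that stand 2 above the glass, so it may be pressed anywhere on top; evenly over the middle is best
- bubble_mid (a point): middle of the bubble in the level's vial, 15 above the level's centre. Its offset along the level's x is the reading: 0 is centred. It runs to the higher end, 1.2 mm for each mrad of tilt, at most 17 mm, and settles in about 0.5 s. The bubble is 15 long; the two black lines stand 10 either side of the middle
- shelf_top (a point): middle of the top face of the low steel shelf, 70 above the worktop: a sheet 170 (x) by 300 (y) with folded edges, z normal to it. Two legs of fixed length stand under its +y end; the one screw foot is at its -y end. The shelf does not slide. At the start the screw-foot end is 1.5 to 3 mm too low
- knob_grip (a point): half-way up the round black fluted knob of the screw foot, on its upright axis: 42 across, 26 high, 22 to 48 above the shelf's top; the axis is 172 from the shelf's middle on its -y side. Turning it clockwise seen from above raises that end: a whole turn (5 mm) moves the bubble 20 mm; a third to just over half a turn is needed. It keeps its height, is stiff (0.06 N m) and stays where left
- rolling_board: square teak rolling board, 240 x 240 x 22, lying at the left; origin under its centre. Bystander
- pastry_brush: red silicone pastry brush, 190 long, lying on the rolling board. Bystander
- tava_turner: flat stainless steel turner with a dark wooden grip, 330 long, lying on the near side of shelf and level. Bystander
- plate_low: lower of two stacked white enamel plates, 210 across, at the right; origin under its centre. Bystander
- plate_top: upper enamel plate. Bystander
- tiffin_carrier: three-tier steel tiffin carrier with its clipped handle, 145 across, 240 high, at the right; origin under its centre. Bystander
- spice_box: round steel spice box, 174 across, 80 high, on the far side. Bystander
- salt_jar: white jar with a steel cap, 72 across, 100 high, on the far side. Bystander
Mind the look-alikes: they are no part of the job. Of the things that look like the part that bears level_center, the middle-sized one is meant.

How it is judged:
On the way, in this order (a step that is already met when the one before it is completed fails the run):
1. the spirit level stands lengthwise on the shelf, let go (x of level_center in the frame of shelf_top between -0.075 and 0.075 m and y of level_center in the frame of shelf_top between -0.075 and 0.075 m and z of level_center in the frame of shelf_top between 0.017 and 0.025 m and angle between the x axis of level_center and the y axis of shelf_top, either way round below 0.2 rad and angle between level_center's own z axis and vertical below 0.05 rad and contact force between level and shelf above 0.8 N and contact force between the fingers and level below 0.2 N), for 0.3 s.
2. the shelf has been brought level by its screw foot, the level standing on it untouched with its bubble between the lines (x of level_center in the frame of shelf_top between -0.075 and 0.075 m and y of level_center in the frame of shelf_top between -0.075 and 0.075 m and z of level_center in the frame of shelf_top between 0.017 and 0.025 m and angle between the x axis of level_center and the y axis of shelf_top, either way round below 0.2 rad and angle between level_center's own z axis and vertical below 0.05 rad and x of bubble_mid in the frame of level_center between -0.003 and 0.003 m and angle between shelf_top's own z axis and vertical below 0.003 rad and contact force between the fingers and level below 0.2 N), for 0.3 s.
At the end, for the whole second after the job is handed in: the level stands lengthwise on the shelf (middle within 75 mm of the shelf's middle each way, within 11 degrees), bubble within 3 mm of centre, shelf within 3 mrad of level, and the gripper is still pressing the level on the shelf with 4 to 30 N (2 N weight included) (x of level_center in the frame of shelf_top between -0.075 and 0.075 m and y of level_center in the frame of shelf_top between -0.075 and 0.075 m and z of level_center in the frame of shelf_top between 0.017 and 0.025 m and angle between the x axis of level_center and the y axis of shelf_top, either way round below 0.2 rad and angle between level_center's own z axis and vertical below 0.05 rad and x of bubble_mid in the frame of level_center between -0.003 and 0.003 m and angle between shelf_top's own z axis and vertical below 0.003 rad and contact force between level and shelf between 4 and 30 N and contact force between the fingers and level above 2 N); the arm keeps its last pose, push and grip.
It fails at once if a bystander is shoved or knocked over (distance of any of rolling_board, pastry_brush, tava_turner, plate_low, plate_top, tiffin_carrier, spice_box, salt_jar from where it was at the start of the episode above 0.03 m).
It also fails if it takes over 72 s, if anything falls off the work surface, if the arm or the gripper's body presses on something with over 40 N, if the wrist force passes 120 N, or if a joint passes its speed limit or range.

## Working session

There is one attempt and no reset: what is moved stays moved. The work goes in short steps, Python scripts to look and compute and a tool call to move; the robot and the scene stay as the last step left them, time stands still between calls to the robot, and variables do not carry over. Pictures are saved under pics/ and viewed, at most 10 in all, crops included, and the job is handed in when it is done.

Besides the shell and the picture viewer there is one more tool, called after "Emit:" as a command line: name --argument value ..., lists and objects as JSON in quotes. play_rows: Moves the arm, as the interface text tells. Its arguments: {"type":"object","properties":{"rows":{"type":"array","items":{"type":"object","properties":{"travel":{"type":"array","items":{"type":"number"}},"turn":{"type":"number"},"grip":{"type":"number"}}}},"force":{"type":"number"}},"required":["rows"]}

```bash
mkdir -p pics
cat > h.py <<'E'
import numpy as np, cv2
from plant import sense, imaging, env
def save(n,f):
    s=sense(); im=imaging.capture(n); cv2.imwrite('pics/'+f,im[:,:,::-1]); return s,im
def ray(n,u,v,s=None):
    c=imaging.get_calibration(n); d=np.array([(u-c['cx'])/c['fx'],(v-c['cy'])/c['fy'],1.])
    if n=='wrist':
        T=np.array(c['tool_from_camera']); R=np.array(s['tcp_rot']); return np.array(s['eef_pos'])+R@T[:3,3], R@T[:3,:3]@d
    R=np.array(c['R']); t=np.array(c['t']); return -R.T@t, R.T@d
def at(n,u,v,z,s=None):
    o,d=ray(n,u,v,s); return o+d*(z-o[2])/d[2]
E
python3 - <<'E'
from h import *
a=save('top','top0.png');save('side','side0.png');save('wrist','w0.png')
i=[cv2.imread('pics/'+x) for x in('top0.png','side0.png')]
s=sense();print(s)
for n in('top','side'):
    c=imaging.get_calibration(n);print(n,c)
print(imaging.get_calibration('wrist'))
E
```

```text
{'clock': 0.15, 'joints': array([ 1.24636920e+00,  3.51091028e-01,  1.65223119e+00, -3.80815673e-05,
        1.13911932e+00, -8.45738565e-02]), 'joint_velocities': array([-0.00192299, -0.00128195, -0.00094706, -0.00045677, -0.00138069,
        0.00153927]), 'joint_torque': array([ 1.32826677e-03, -4.97459435e+01, -2.85349149e+01,  6.99943886e-02,
        2.45630502e-02, -1.01422420e-04]), 'eef_pos': array([0.13054863, 0.53402447, 0.2182543 ]), 'tcp_rot': array([[-9.71376627e-01,  2.37544504e-01, -2.37811354e-04],
       [ 2.37544620e-01,  9.71376286e-01, -8.15626076e-04],
       [ 3.72568185e-05, -8.48770914e-04, -9.99999639e-01]]), 'ft_force': array([-0.28756762,  0.21701633,  0.65746195]), 'moment': array([-0.01969754, -0.02834137, -0.02080991]), 'finger_force': 0.0, 'opening': 0.9970790550433792}
top {'fx': 363.70891894552136, 'fy': 363.70891894552136, 'cx': 253.45264106049652, 'cy': 197.74685958232678, 'R': array([[-0.0284519 , -0.99959203, -0.00250111],
       [-0.98152455,  0.02841108, -0.18921514],
       [ 0.18920901, -0.00292863, -0.98193247]]), 't': array([0.05069465, 0.48704778, 1.22795255])}
side {'fx': 461.5472778223458, 'fy': 461.5472778223458, 'cx': 256.7116081945346, 'cy': 195.63401786177252, 'R': array([[ 0.96014246, -0.27920433, -0.01309165],
       [-0.16769113, -0.53792789, -0.82614361],
       [ 0.22362051,  0.79541092, -0.5633075 ]]), 't': array([-0.4618925 ,  0.19236747,  1.57586938])}
{'fx': 264.9392524809174, 'fy': 264.9392524809174, 'cx': 249.66376338695443, 'cy': 192.35431350199033, 'tool_from_camera': array([[ 2.74688576e-04, -9.67324873e-01, -2.53539966e-01,
         6.99782638e-02],
       [ 9.99999493e-01,  2.00384136e-05,  1.00696070e-03,
         4.52024025e-04],
       [-9.68977590e-04, -2.53540114e-01,  9.67324388e-01,
        -1.66662746e-01],
       [ 0.00000000e+00,  0.00000000e+00,  0.00000000e+00,
         1.00000000e+00]])}
```

View pics/top0.png

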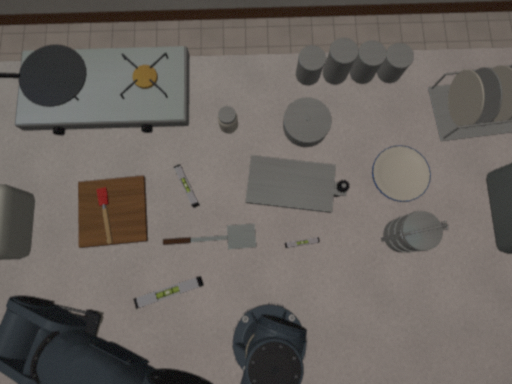

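View pics/side0.png

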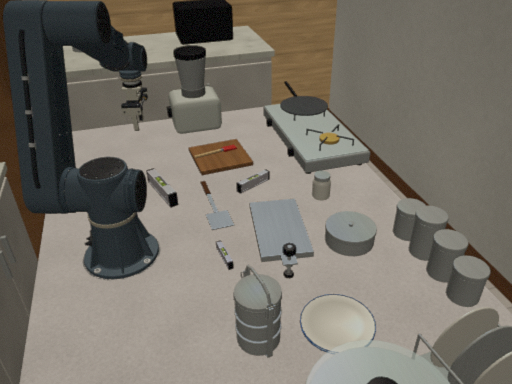

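The top view shows three levels: large at (168,292), medium at (186,186) and small at (302,242). The shelf is at (291,184) and the knob at (343,186). I'll measure these roughly.

Run:
```python
from h import *
im=cv2.imread('pics/top0.png')
a=cv2.resize(im[150:220,165:245],None,fx=5,fy=5,interpolation=cv2.INTER_CUBIC)
b=cv2.resize(im[150:220,240:360],None,fx=5,fy=5,interpolation=cv2.INTER_CUBIC)
cv2.imwrite('pics/c0.png',cv2.resize(np.hstack([a,b]),(800,280)))
for n,p,z in [('capA',(179,166),.042),('capB',(195,206),.042),('L a',(139,304),.04),('L b',(201,280),.04),('S a',(287,244),.03),('S b',(318,240),.03),
 ('s1',(250,156),.07),('s2',(336,164),.07),('s3',(332,212),.07),('s4',(247,204),.07),('knob',(343,186),.118),('jar',(227,108),.1),('spice',(307,110),.08),('turner',(242,236),0.01),('plate',(402,172),.03),('tiff',(424,222),.24)]:
    print(n,at('top',*p,z).round(3))
```

```text
capA [0.613 0.3   0.042]
capB [0.466 0.242 0.042]
L a [0.14  0.429 0.04 ]
L b [0.212 0.222 0.04 ]
S a [ 0.325 -0.075  0.03 ]
S b [ 0.336 -0.183  0.03 ]
s1 [0.634 0.045 0.07 ]
s2 [ 0.596 -0.255  0.07 ]
s3 [ 0.427 -0.23   0.07 ]
s4 [0.463 0.059 0.07 ]
knob [ 0.506 -0.262  0.118]
jar [0.803 0.121 0.1  ]
spice [ 0.796 -0.164  0.08 ]
turner [0.359 0.081 0.01 ]
plate [ 0.57 -0.5   0.03]
tiff [ 0.364 -0.459  0.24 ]
```

View pics/c0.png

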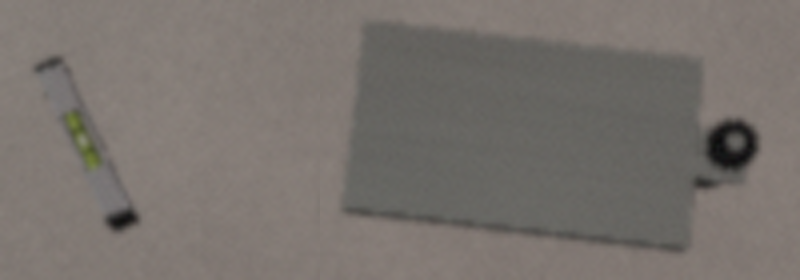

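The crop confirms the medium level: length about 158 mm, centre near (0.540, 0.271). The shelf centre is near (0.530, -0.095), and its y axis heads about 83°. Moving over the level now.

Emit:
play_rows --rows '[{"turn":-0.1535,"travel":[0,0,0],"grip":-1},{"turn":-0.1535,"travel":[0,0,0],"grip":-1},{"turn":-0.1535,"travel":[0,0,0],"grip":-1},{"turn":-0.1535,"travel":[0,0,0],"grip":-1}]'

```text
clock: 0.65
eef_pos: [0.1306, 0.5341, 0.2184]
tcp_rot: [[-0.929, -0.37, -0.0], [-0.37, 0.929, -0.0], [0.0, -0.0, -1.0]]
ft_force: [-0.3, -0.6, -0.5]
opening: 0.999
finger_force: 0.0
```

Emit:
play_rows --rows '[{"travel":[-28.4,-39.4,0],"turn":0,"grip":-1},{"travel":[-28.4,-39.4,0],"turn":0,"grip":-1},{"travel":[-28.4,-39.4,0],"turn":0,"grip":-1},{"travel":[-28.4,-39.4,0],"turn":0,"grip":-1},{"travel":[-28.4,-39.4,0],"turn":0,"grip":-1},{"travel":[-28.4,-39.4,0],"turn":0,"grip":-1},{"travel":[-28.4,-39.4,0],"turn":0,"grip":-1},{"travel":[-28.4,-39.4,0],"turn":0,"grip":-1},{"travel":[-28.4,-39.4,0],"turn":0,"grip":-1},{"travel":[-28.4,-39.4,0],"turn":0,"grip":-1}]'

```text
clock: 1.9
eef_pos: [0.5401, 0.2703, 0.2184]
tcp_rot: [[-0.931, -0.365, -0.0], [-0.365, 0.931, -0.0], [0.0, 0.0, -1.0]]
ft_force: [-0.8, 2.0, 0.0]
opening: 0.999
finger_force: 0.0
```

Run:
```python
from h import *
s,im=save('wrist','w1.png'); print(s['clock'],s['eef_pos'],s['tcp_rot'].round(3),s['joints'].round(2))
np.save('s1.npy',s,allow_pickle=True)
```

```text
1.9 [0.54011668 0.27025682 0.21844067] [[-0.931 -0.365 -0.   ]
 [-0.365  0.931 -0.   ]
 [ 0.     0.    -1.   ]] [ 0.39  0.45  1.51  0.    1.19 -1.56]
```

View pics/w1.png

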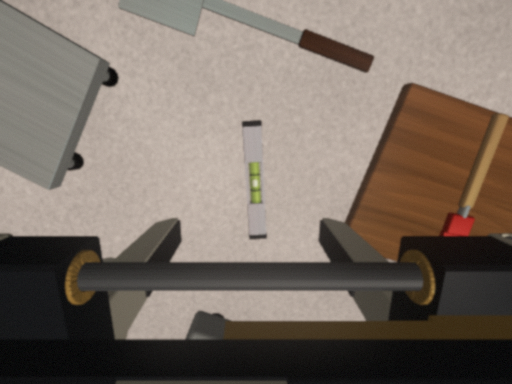

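The level's ends show at (252,122) and (258,238). It is nearly aligned with the tool.

Run:
```python
from h import *
s=np.load('s1.npy',allow_pickle=True).item()
R=s['tcp_rot'];p=s['eef_pos']
for uv in [(252,121.5),(258,238.5),(255,182)]:
    q=at('wrist',*uv,.042,s); print(q.round(4),(R.T@(q-p)*1000).round(1))
```

```text
[0.4725 0.2474 0.042 ] [ 71.3   3.5 176.5]
[0.6168 0.3136 0.042 ] [-87.3  12.3 176.4]
[0.543  0.2796 0.042 ] [ -6.2   7.6 176.4]
```

Emit:
play_rows --rows '[{"travel":[-8,7.9,20],"turn":0,"grip":-1},{"travel":[0,0,45],"turn":-0.055,"grip":-1},{"travel":[0,0,45],"turn":0,"grip":-1},{"travel":[0,0,45],"turn":0,"grip":-1},{"travel":[0,0,38],"turn":0,"grip":-1},{"travel":[0,0,15],"turn":0,"grip":-1},{"travel":[0,0,0],"turn":0,"grip":-0.5},{"travel":[0,0,0],"turn":0,"grip":1},{"travel":[0,0,0],"turn":0,"grip":1},{"travel":[0,0,0],"turn":0,"grip":1}]' --force 20

```text
clock: 3.2
eef_pos: [0.5439, 0.2818, 0.0114]
tcp_rot: [[-0.909, -0.416, 0.001], [-0.416, 0.909, 0.001], [-0.001, -0.0, -1.0]]
ft_force: [-0.4, 0.5, -0.5]
opening: 0.62
finger_force: 0.0
```

Emit:
play_rows --rows '[{"travel":[0,0,0],"turn":0,"grip":1},{"travel":[0,0,0],"turn":0,"grip":1},{"travel":[0,0,0],"turn":0,"grip":1}]'

```text
clock: 3.58
eef_pos: [0.5436, 0.2816, 0.0107]
tcp_rot: [[-0.909, -0.416, 0.0], [-0.416, 0.909, -0.0], [-0.0, -0.0, -1.0]]
ft_force: [1.7, -1.7, -0.2]
opening: 0.3
finger_force: 0.7
```

Emit:
play_rows --rows '[{"travel":[0,0,0],"turn":0,"grip":1},{"travel":[0,0,0],"turn":0,"grip":1},{"travel":[0,0,-20],"turn":0,"grip":1},{"travel":[0,0,-40],"turn":0,"grip":1},{"travel":[0,0,-50],"turn":0,"grip":1},{"travel":[0,0,-50],"turn":0,"grip":1},{"travel":[0,0,0],"turn":0.177,"grip":1},{"travel":[0,0,0],"turn":0.177,"grip":1}]'

```text
clock: 4.58
eef_pos: [0.5435, 0.2817, 0.1726]
tcp_rot: [[-0.998, -0.069, 0.002], [-0.069, 0.998, 0.001], [-0.002, 0.001, -1.0]]
ft_force: [0.1, 0.7, -2.3]
opening: 0.261
finger_force: 20.0
```

Run:
```python
from h import *
s=np.load('s1.npy',allow_pickle=True).item()
A=at('wrist',109,65,.07,s);B=at('wrist',52,188,.07,s);print(A,B,np.linalg.norm(A-B))
e=(B-A)/np.linalg.norm(B-A); y=np.array([-e[1],e[0],0]);print('yaw y',np.degrees(np.arctan2(y[1],y[0])),'centre',(A+B)/2-y*.15)
s=sense();print(s['opening'],s['finger_force'],s['ft_force'],s['eef_pos'])
```

```text
[0.4741285  0.08009413 0.07      ] [0.63506782 0.04843318 0.07      ] 0.16402402634951324
yaw y 78.87055203032149 centre [ 0.52564422 -0.08291539  0.07      ]
0.2605821775451538 19.994705021381378 [ 0.05120374  0.68693576 -2.31792512] [0.54352649 0.28174509 0.1726182 ]
```

Emit:
play_rows --rows '[{"travel":[0,0,0],"turn":0.1774,"grip":1},{"travel":[0,0,0],"turn":0.1774,"grip":1},{"travel":[0,0,0],"turn":0.1774,"grip":1},{"travel":[0,0,0],"turn":0.1774,"grip":1},{"travel":[0,0,0],"turn":0.1774,"grip":1},{"travel":[0,0,0],"turn":0.1774,"grip":1},{"travel":[0,0,0],"turn":0.1774,"grip":1},{"travel":[0,0,0],"turn":0.1774,"grip":1},{"travel":[0,0,0],"turn":0.1774,"grip":1},{"travel":[0,0,0],"turn":0.1774,"grip":1}]'

```text
clock: 5.82
eef_pos: [0.5434, 0.2817, 0.1719]
tcp_rot: [[0.133, 0.991, 0.001], [0.991, -0.133, 0.0], [0.0, 0.0, -1.0]]
ft_force: [-0.3, 0.6, -2.5]
opening: 0.255
finger_force: 20.0
```

Emit:
play_rows --rows '[{"travel":[-42,4.4,0],"turn":0,"grip":1},{"travel":[-42,4.4,0],"turn":0,"grip":1},{"travel":[-42,4.4,0],"turn":0,"grip":1},{"travel":[-42,4.4,0],"turn":0,"grip":1},{"travel":[-42,4.4,0],"turn":0,"grip":1},{"travel":[-42,4.4,0],"turn":0,"grip":1},{"travel":[-42,4.4,0],"turn":0,"grip":1},{"travel":[-41,4.4,0],"turn":0,"grip":1}]'

```text
clock: 6.82
eef_pos: [0.5355, -0.0564, 0.1719]
tcp_rot: [[0.128, 0.992, 0.001], [0.992, -0.128, -0.0], [0.0, 0.001, -1.0]]
ft_force: [0.4, -0.6, -2.3]
opening: 0.257
finger_force: 20.0
```

Run:
```python
from h import *
s,im=save('wrist','w2.png'); print(s['clock'],s['eef_pos'],s['tcp_rot'].round(3),s['joints'].round(2))
np.save('s2.npy',s,allow_pickle=True)
s2,t=save('top','t2.png')
b=cv2.imread('pics/t2.png')[140:240,220:370]
cv2.imwrite('pics/m2.png',np.vstack([cv2.resize(cv2.imread('pics/w2.png'),(450,338)),cv2.resize(b,(450,262),interpolation=cv2.INTER_CUBIC)[:262]]))
```

```text
6.825 [ 0.53546226 -0.0564304   0.17189983] [[ 0.128  0.992  0.001]
 [ 0.992 -0.128 -0.   ]
 [ 0.     0.001 -1.   ]] [-0.19  0.38  1.73  0.    1.03 -0.06]
```

View pics/w2.png

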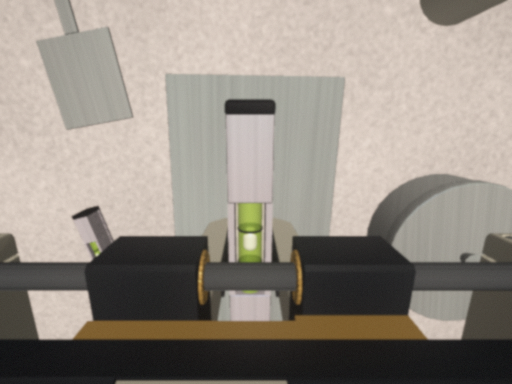

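The level is held and aligned. The shelf's +y edge runs from (166,74) to (344,77).

Run:
```python
from h import *
s=np.load('s2.npy',allow_pickle=True).item()
R=s['tcp_rot'];p=s['eef_pos']
A,B=[at('wrist',*q,.07,s) for q in((166,74),(344,77))]
for q in(A,B,at('wrist',250,100,.185,s)): print(q.round(4),(R.T@(q-p)*1000).round(1))
e=(B-A)/np.linalg.norm(B-A); y=np.array([-e[1],e[0],0]);print(np.linalg.norm(B-A),'yaw y',np.degrees(np.arctan2(y[1],y[0])),'centre',(A+B)/2-y*.15,'knob',(A+B)/2-y*.322)
```

```text
[0.4726 0.0677 0.07  ] [115.1 -78.3 101.8]
[0.6382 0.0439 0.07  ] [112.6  89.  102. ]
[0.5461 0.0255 0.185 ] [ 82.6   0.1 -13.1]
0.167312321036516 yaw y 81.80757585700718 centre [ 0.53398709 -0.09269231  0.07      ] knob [ 0.50947743 -0.26293706  0.07      ]
```

Emit:
play_rows --rows '[{"travel":[0,3,25],"turn":0,"grip":1},{"travel":[0,0,30],"turn":0,"grip":1},{"travel":[0,0,25],"turn":0,"grip":1},{"travel":[0,0,8],"turn":0,"grip":1},{"travel":[0,0,2],"turn":0,"grip":1},{"travel":[0,0,0.7],"turn":0,"grip":1},{"travel":[0,0,0],"turn":0,"grip":1}]'

```text
clock: 7.8
eef_pos: [0.539, -0.0556, 0.0807]
tcp_rot: [[0.128, 0.992, 0.001], [0.992, -0.128, -0.0], [-0.0, 0.001, -1.0]]
ft_force: [0.0, -0.7, -2.3]
opening: 0.254
finger_force: 20.0
```

Not in contact yet, so I'll creep down a little.

Emit:
play_rows --rows '[{"travel":[0,0,0.5],"turn":0,"grip":1},{"travel":[0,0,0.5],"turn":0,"grip":1},{"travel":[0,0,0],"turn":0,"grip":1}]'

```text
clock: 8.18
eef_pos: [0.5391, -0.0558, 0.0799]
tcp_rot: [[0.128, 0.992, 0.001], [0.992, -0.128, -0.0], [-0.0, 0.001, -1.0]]
ft_force: [-1.5, -1.3, 8.0]
opening: 0.257
finger_force: 20.0
```

Contact. Release and rise.

Emit:
play_rows --rows '[{"travel":[0,0,-0.3],"turn":0,"grip":0.3},{"travel":[0,0,0],"turn":0,"grip":-0.3},{"travel":[0,0,0],"turn":0,"grip":-0.3},{"travel":[0,0,0],"turn":0,"grip":-1},{"travel":[0,0,0],"turn":0,"grip":-1},{"travel":[0,0,-25],"turn":0,"grip":-1},{"travel":[0,0,-40],"turn":0,"grip":-1},{"travel":[0,0,-40],"turn":0,"grip":-1},{"travel":[0,0,-40],"turn":0,"grip":-1},{"travel":[0,0,0],"turn":0,"grip":-1}]'

```text
clock: 9.43
eef_pos: [0.5399, -0.0557, 0.227]
tcp_rot: [[0.128, 0.992, 0.005], [0.992, -0.128, -0.001], [-0.0, 0.005, -1.0]]
ft_force: [0.1, 0.7, -0.8]
opening: 0.997
finger_force: 0.0
```

Run:
```python
from h import *
s,im=save('wrist','w3.png'); print(s['clock'],s['eef_pos'])
np.save('s3.npy',s,allow_pickle=True)
```

```text
9.425 [ 0.53990255 -0.05574806  0.22703077]
```

View pics/w3.png

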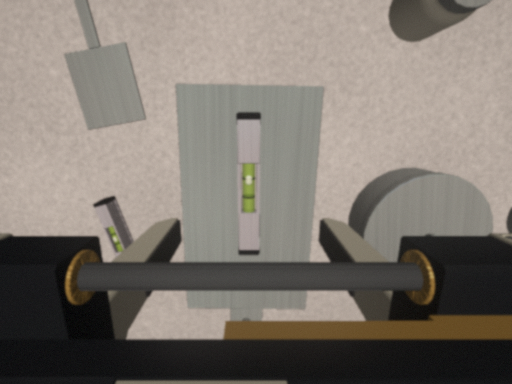

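The level stands on the shelf at (249,183) with its bubble toward the +y end. The shelf corners are (177,84), (324,87), (188,309) and (307,309).

Run:
```python
from h import *
s=np.load('s3.npy',allow_pickle=True).item()
A,B=[at('wrist',*q,.07,s) for q in((177,84),(324,87))]
C,D=[at('wrist',*q,.068,s) for q in((188,309),(307,309))]
P,M=(A+B)/2,(C+D)/2; y=(P-M)/np.linalg.norm(P-M);print(np.linalg.norm(P-M),np.linalg.norm(A-B),np.linalg.norm(C-D),'c',(P+M)/2,'h',np.degrees(np.arctan2(y[1],y[0])),'knob',(P+M)/2-.172*y)
l1=at('wrist',249,114,.112,s);l2=at('wrist',249,254,.112,s);print(l1,l2,(l1+l2)/2,np.linalg.norm(l1-l2))
im=cv2.imread('pics/w3.png')
print([(r,im[r,246:252].mean(0).astype(int).tolist()) for r in range(158,218,2)])
```

```text
0.2995601082906373 0.16798947341938317 0.1706774470897861 c [ 0.53530157 -0.09308466  0.069     ] h 81.88804060815413 knob [ 0.51103156 -0.26335987  0.06785165]
[0.55012307 0.02310783 0.112     ] [ 0.53002007 -0.13266392  0.112     ] [ 0.54007157 -0.05477804  0.112     ] 0.15706358120851863
[(158, [158, 160, 171]), (160, [157, 159, 170]), (162, [138, 149, 156]), (164, [82, 151, 139]), (166, [74, 158, 142]), (168, [74, 158, 142]), (170, [74, 159, 142]), (172, [75, 160, 142]), (174, [84, 164, 147]), (176, [147, 190, 184]), (178, [161, 190, 191]), (180, [160, 190, 192]), (182, [156, 189, 189]), (184, [111, 163, 156]), (186, [74, 156, 140]), (188, [74, 158, 141]), (190, [74, 158, 141]), (192, [73, 156, 140]), (194, [62, 137, 119]), (196, [53, 112, 97]), (198, [58, 114, 103]), (200, [74, 157, 140]), (202, [75, 158, 141]), (204, [74, 158, 141]), (206, [73, 157, 140]), (208, [72, 154, 137]), (210, [70, 147, 130]), (212, [107, 146, 141]), (214, [152, 156, 166]), (216, [157, 159, 171])]
```

Emit:
play_rows --rows '[{"travel":[-42,0,0],"turn":0,"grip":-1},{"travel":[-42,0,0],"turn":0,"grip":-1},{"travel":[-42,-2,0],"turn":0,"grip":-1},{"travel":[-42,0,0],"turn":0,"grip":-1},{"travel":[-42,0,0],"turn":0,"grip":-1}]'

```text
clock: 10.1
eef_pos: [0.509, -0.2646, 0.2226]
tcp_rot: [[0.128, 0.992, -0.002], [0.992, -0.128, 0.001], [0.001, -0.002, -1.0]]
ft_force: [0.8, 0.8, 0.2]
opening: 1.002
finger_force: 0.0
```

Emit:
play_rows --rows '[{"travel":[0,0,10],"turn":-0.1643,"grip":-1},{"travel":[0,0,10],"turn":-0.1643,"grip":-1},{"travel":[0,0,10],"turn":-0.1643,"grip":-1},{"travel":[0,0,0],"turn":-0.1643,"grip":-1},{"travel":[0,0,0],"turn":-0.1643,"grip":-1},{"travel":[0,0,0],"turn":-0.1643,"grip":-1},{"travel":[0,0,0],"turn":-0.1643,"grip":-1},{"travel":[0,0,0],"turn":0,"grip":-1}]'

```text
clock: 11.1
eef_pos: [0.5093, -0.2632, 0.1929]
tcp_rot: [[-0.853, 0.523, -0.002], [0.523, 0.853, 0.001], [0.002, 0.0, -1.0]]
ft_force: [0.2, 0.9, 0.6]
opening: 1.005
finger_force: 0.0
```

Run:
```python
from h import *
s,im=save('wrist','w4.png'); print(s['clock'],s['eef_pos'],s['joints'].round(2))
np.save('s4.npy',s,allow_pickle=True)
```

```text
11.1 [ 0.50933774 -0.2632279   0.19285066] [-0.56  0.42  1.62  0.    1.11 -1.58]
```

View pics/w4.png

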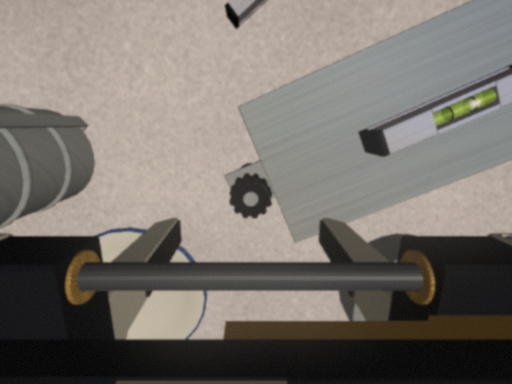

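The knob's top is centred at (250,195), between the fingers, and the level is visible at upper right.

Run:
```python
from h import *
s=np.load('s4.npy',allow_pickle=True).item()
R=s['tcp_rot'];p=s['eef_pos']
g=cv2.imread('pics/w4.png')[165:230,215:290].max(2); m=(g<60).astype('uint8')
n,l,st,c=cv2.connectedComponentsWithStats(m);print(st+[215,165,0,0,0])
for uv in((250,195),(250,194)):
    q=at('wrist',*uv,.117,s);print(q,R.T@(q-p)*1000)
```

```text
[[ 215  165   75   65 3858]
 [ 231  174   40   43 1017]]
[ 0.50627494 -0.26018019  0.117     ] [ 4.03697193  0.99482924 75.85976896]
[ 0.50543764 -0.25966774  0.117     ] [ 5.01863736  0.99424615 75.86192948]
```

Emit:
play_rows --rows '[{"travel":[2,1,20],"turn":0,"grip":-1},{"travel":[0,0,35],"turn":0,"grip":-1},{"travel":[0,0,35],"turn":0,"grip":-1},{"travel":[0,0,16],"turn":0,"grip":-0.3},{"travel":[0,0,0],"turn":0,"grip":0.4},{"travel":[0,0,0],"turn":0,"grip":1},{"travel":[0,0,0],"turn":0,"grip":1},{"travel":[0,0,0],"turn":0,"grip":1},{"travel":[0,0,0],"turn":0,"grip":1}]' --force 25

```text
clock: 12.28
eef_pos: [0.5087, -0.2621, 0.0887]
tcp_rot: [[-0.853, 0.522, 0.0], [0.522, 0.853, -0.001], [-0.001, -0.001, -1.0]]
ft_force: [-1.3, -1.1, 3.3]
opening: 0.445
finger_force: 25.0
```

Emit:
play_rows --rows '[{"travel":[0,0,0],"turn":0.16,"grip":1},{"travel":[0,0,0],"turn":0.16,"grip":1},{"travel":[0,0,0],"turn":0.16,"grip":1},{"travel":[0,0,0],"turn":0.16,"grip":1},{"travel":[0,0,0],"turn":0.16,"grip":1},{"travel":[0,0,0],"turn":0.16,"grip":1},{"travel":[0,0,0],"turn":0.16,"grip":1},{"travel":[0,0,0],"turn":0.16,"grip":1},{"travel":[0,0,0],"turn":0.16,"grip":1},{"travel":[0,0,0],"turn":0.16,"grip":1}]'

```text
clock: 13.52
eef_pos: [0.5089, -0.262, 0.0887]
tcp_rot: [[0.551, 0.835, 0.001], [0.835, -0.551, -0.001], [-0.0, 0.001, -1.0]]
ft_force: [-0.7, -2.0, 1.8]
opening: 0.446
finger_force: 25.0
```

Emit:
play_rows --rows '[{"travel":[0,0,0],"turn":0,"grip":1},{"travel":[0,0,0],"turn":0,"grip":1},{"travel":[0,0,0],"turn":0,"grip":1},{"travel":[0,0,0],"turn":0,"grip":1}]'

```text
clock: 14.02
eef_pos: [0.5089, -0.262, 0.0887]
tcp_rot: [[0.544, 0.839, 0.001], [0.839, -0.544, -0.001], [-0.0, 0.001, -1.0]]
ft_force: [-0.8, -2.9, 5.3]
opening: 0.445
finger_force: 25.0
```

Run:
```python
from h import *
s,im=save('wrist','w5.png'); print(s['clock'],s['eef_pos'],s['joints'].round(2),s['moment'])
np.save('s5.npy',s,allow_pickle=True)
s,t=save('side','sd5.png')
a=cv2.imread('pics/sd5.png')[170:300,215:345]
cv2.imwrite('pics/m5.png',np.hstack([cv2.resize(cv2.imread('pics/w5.png'),(400,300)),cv2.resize(a,(300,300),interpolation=cv2.INTER_CUBIC)]))
```

```text
14.025 [ 0.50890376 -0.26202125  0.08867645] [-0.56  0.55  1.7  -0.    0.89  0.02] [-0.50457225  0.39226229  0.02650555]
```

View pics/m5.png

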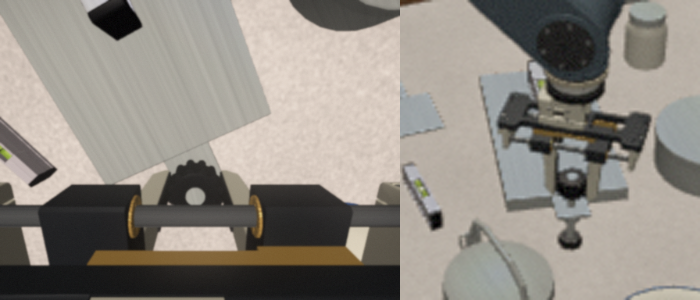

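Emit:
play_rows --rows '[{"travel":[0,0,0],"turn":0.155,"grip":1},{"travel":[0,0,0],"turn":0.155,"grip":1},{"travel":[0,0,0],"turn":0.155,"grip":1},{"travel":[0,0,0],"turn":0.155,"grip":1},{"travel":[0,0,0],"turn":0.155,"grip":1},{"travel":[0,0,0],"turn":0.155,"grip":1},{"travel":[0,0,0],"turn":0.155,"grip":1},{"travel":[0,0,0],"turn":0.155,"grip":1},{"travel":[0,0,0],"turn":0.155,"grip":1},{"travel":[0,0,0],"turn":0,"grip":1}]'

```text
clock: 15.38
eef_pos: [0.509, -0.2622, 0.0887]
tcp_rot: [[0.921, -0.39, 0.001], [-0.39, -0.921, -0.001], [0.001, 0.001, -1.0]]
ft_force: [-0.7, -3.7, 5.9]
opening: 0.448
finger_force: 25.0
```

Emit:
play_rows --rows '[{"travel":[0,0,0],"turn":0,"grip":-1},{"travel":[0,0,0],"turn":0,"grip":-1},{"travel":[0,0,0],"turn":0,"grip":-1},{"travel":[0,0,0],"turn":0,"grip":-1},{"travel":[0,0,-30],"turn":0,"grip":-1},{"travel":[0,0,-40],"turn":0,"grip":-1},{"travel":[0,0,-40],"turn":0,"grip":-1},{"travel":[0,0,0],"turn":-0.14,"grip":-1},{"travel":[0,0,0],"turn":-0.14,"grip":-1},{"travel":[0,0,0],"turn":-0.14,"grip":-1}]'

```text
clock: 16.62
eef_pos: [0.5086, -0.2616, 0.1983]
tcp_rot: [[1.0, 0.023, -0.0], [0.023, -1.0, 0.0], [-0.0, -0.0, -1.0]]
ft_force: [0.4, -0.2, -0.3]
opening: 1.006
finger_force: 0.0
```

Emit:
play_rows --rows '[{"travel":[0,0,0],"turn":-0.175,"grip":-1},{"travel":[0,0,0],"turn":-0.175,"grip":-1},{"travel":[0,0,0],"turn":-0.175,"grip":-1},{"travel":[0,0,0],"turn":-0.175,"grip":-1},{"travel":[0,0,0],"turn":-0.175,"grip":-1},{"travel":[0,0,0],"turn":-0.175,"grip":-1},{"travel":[0,0,0],"turn":-0.175,"grip":-1},{"travel":[0,0,0],"turn":-0.175,"grip":-1},{"travel":[0,0,0],"turn":0,"grip":-1}]'

```text
clock: 17.75
eef_pos: [0.5087, -0.2616, 0.1982]
tcp_rot: [[0.153, 0.988, -0.0], [0.988, -0.153, 0.0], [0.0, -0.0, -1.0]]
ft_force: [-0.4, -0.9, 0.4]
opening: 1.005
finger_force: 0.0
```

Emit:
play_rows --rows '[{"travel":[30,0,0],"turn":0,"grip":-1},{"travel":[30,0,0],"turn":0,"grip":-1},{"travel":[30,0,0],"turn":0,"grip":-1},{"travel":[30,0,0],"turn":0,"grip":-1},{"travel":[30,0,0],"turn":0,"grip":-1},{"travel":[0,0,0],"turn":0,"grip":-1},{"travel":[0,0,0],"turn":0,"grip":-1}]'

```text
clock: 18.62
eef_pos: [0.5315, -0.1139, 0.1982]
tcp_rot: [[0.154, 0.988, 0.0], [0.988, -0.154, -0.0], [-0.0, 0.0, -1.0]]
ft_force: [0.5, 0.2, 0.1]
opening: 0.996
finger_force: 0.0
```

Run:
```python
from h import *
s,im=save('wrist','w6.png'); print(s['clock'],s['eef_pos'])
np.save('s6.npy',s,allow_pickle=True)
c=cv2.imread('pics/w6.png')[20:220,170:330]
cv2.imwrite('pics/c6.png',cv2.resize(c,None,fx=3,fy=3,interpolation=cv2.INTER_CUBIC))
```

```text
18.625 [ 0.53149413 -0.11392707  0.19823956]
```

View pics/c6.png

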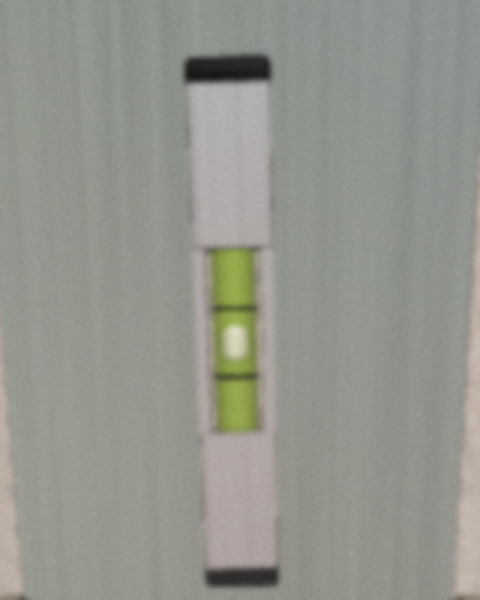

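The bubble sits centred between the lines: mid at crop row 342, lines at 310 and 377. Next I'll press at the level's middle.

Run:
```python
from h import *
s=np.load('s6.npy',allow_pickle=True).item()
q=at('wrist',248.7,134.3,.112,s);print(q,s['tcp_rot'].T@(q-s['eef_pos'])*1000)
```

```text
[ 0.54001304 -0.05412483  0.112     ] [60.41802162 -0.81224193 86.22728679]
```

Emit:
play_rows --rows '[{"travel":[30,-0.8,0],"turn":0,"grip":1},{"travel":[30,0,0],"turn":0,"grip":1},{"travel":[0,0,0],"turn":0,"grip":1},{"travel":[0,0,0],"turn":0,"grip":1},{"travel":[0,0,0],"turn":0,"grip":1},{"travel":[0,0,30],"turn":0,"grip":1},{"travel":[0,0,30],"turn":0,"grip":1},{"travel":[0,0,15],"turn":0,"grip":1},{"travel":[0,0,5],"turn":0,"grip":1},{"travel":[0,0,0],"turn":0,"grip":1}]'

```text
clock: 19.92
eef_pos: [0.5402, -0.0542, 0.1187]
tcp_rot: [[0.152, 0.988, 0.001], [0.988, -0.152, -0.0], [-0.0, 0.001, -1.0]]
ft_force: [1.1, 0.7, -0.4]
opening: 0.014
finger_force: 0.0
```

Emit:
play_rows --rows '[{"travel":[0,0,1],"turn":0,"grip":1},{"travel":[0,0,1],"turn":0,"grip":1},{"travel":[0,0,0],"turn":0,"grip":1},{"travel":[0,0,0],"turn":0,"grip":1}]'

```text
clock: 20.42
eef_pos: [0.5399, -0.054, 0.1164]
tcp_rot: [[0.152, 0.988, 0.0], [0.988, -0.152, -0.0], [-0.0, 0.0, -1.0]]
ft_force: [-0.3, -0.1, -0.1]
opening: 0.005
finger_force: 0.0
```

Emit:
play_rows --rows '[{"travel":[0,0,1.5],"turn":0,"grip":1},{"travel":[0,0,1.5],"turn":0,"grip":1},{"travel":[0,0,0.5],"turn":0,"grip":1},{"travel":[0,0,0],"turn":0,"grip":1},{"travel":[0,0,0],"turn":0,"grip":1}]'

```text
clock: 21.05
eef_pos: [0.5399, -0.054, 0.1128]
tcp_rot: [[0.152, 0.988, 0.0], [0.988, -0.152, 0.0], [0.0, 0.0, -1.0]]
ft_force: [-0.4, 0.3, 0.3]
opening: 0.006
finger_force: 0.0
```

Emit:
play_rows --rows '[{"travel":[0,0,0.5],"turn":0,"grip":1},{"travel":[0,0,0.4],"turn":0,"grip":1},{"travel":[0,0,0],"turn":0,"grip":1},{"travel":[0,0,0],"turn":0,"grip":1},{"travel":[0,0,0],"turn":0,"grip":1}]'

```text
clock: 21.68
eef_pos: [0.54, -0.054, 0.1123]
tcp_rot: [[0.152, 0.988, 0.0], [0.988, -0.152, -0.0], [-0.0, 0.0, -1.0]]
ft_force: [-1.7, 0.5, 5.4]
opening: 0.003
finger_force: 2.8
```

Emit:
play_rows --rows '[{"travel":[0,0,0.3],"turn":0,"grip":1},{"travel":[0,0,0],"turn":0,"grip":1},{"travel":[0,0,0],"turn":0,"grip":1},{"travel":[0,0,0],"turn":0,"grip":1}]'

```text
clock: 22.18
eef_pos: [0.5401, -0.054, 0.1123]
tcp_rot: [[0.152, 0.988, 0.001], [0.988, -0.152, -0.0], [-0.0, 0.001, -1.0]]
ft_force: [-3.2, 0.4, 9.2]
opening: 0.004
finger_force: 4.4
```

Emit:
play_rows --rows '[{"travel":[0,0,0],"turn":0,"grip":1},{"travel":[0,0,0],"turn":0,"grip":1},{"travel":[0,0,0],"turn":0,"grip":1},{"travel":[0,0,0],"turn":0,"grip":1},{"travel":[0,0,0],"turn":0,"grip":1},{"travel":[0,0,0],"turn":0,"grip":1},{"travel":[0,0,0],"turn":0,"grip":1},{"travel":[0,0,0],"turn":0,"grip":1}]'

```text
clock: 23.18
eef_pos: [0.5401, -0.054, 0.1123]
tcp_rot: [[0.152, 0.988, 0.001], [0.988, -0.152, -0.0], [-0.0, 0.001, -1.0]]
ft_force: [-3.0, 0.5, 8.7]
opening: 0.004
finger_force: 4.4
```

Run:
```python
from h import *
s,im=save('wrist','w7.png'); cv2.imwrite('pics/c7.png',cv2.resize(cv2.imread('pics/w7.png')[60:340,140:360],None,fx=2,fy=2,interpolation=cv2.INTER_CUBIC))
```

```text
(no output)
```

View pics/c7.png

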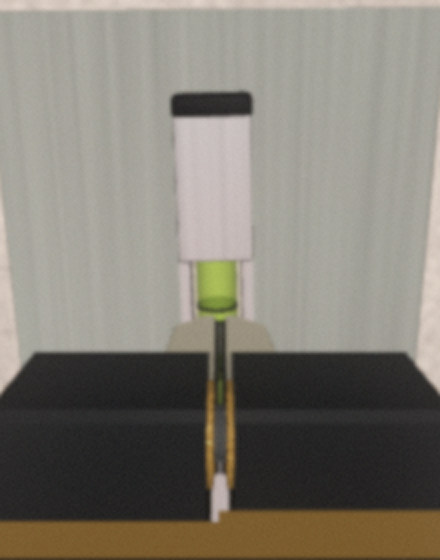

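The fingertips press on the middle of the level. The +y line is visible at crop (217,306) with no bubble across it. Handing in.

```bash
python3 -c "
from plant import env,sense
print(sense()['ft_force']);print(env.sign_off())"
```

```text
[-2.63782944  1.48192484  8.54076334]
the job is handed in; nothing more can be done
None
```

The job is handed in: the level stands on the shelf, its bubble was centred between the lines before I pressed, and the gripper is holding it down with about 9 N; with the fingers over the vial I could only see that the bubble had not crossed the +y line.

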